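# Load the fish fossil into the viewing cabinet

### The job

Take the carrier with the pale fish-fossil slab by its front end and draw it out from under the plywood dust hood, set it down on the table and let go. Then work from its handle end: slide it front first into the slot of the grey viewing cabinet until its black end plate sits flush against the cabinet. Keep it level, and leave the other carrier, the jar, the fossil wood and the eraser where they are.

Things in the scene. Friction and masses are not known exactly. Their poses are not given: they have to be found in the camera images.
- carrier: Carrier to load: aluminium tray 150 (x) x 60 (y), straight side walls 18 high, pale stone slab with a brown fish fossil, slab top 20 high. Origin: centre of the tray's underside; +x its blunt front end, z up. 0.25 to 0.5 kg, loose, slides on the table; centre of mass about 20 behind the origin. At the start its front 58 to 82 stick out of the hood, the rest is under it.
- handle (a point): The carrier's orange handle rib, its middle: x -106, z 24 in the carrier's frame, same axes. 46 long (carrier x -129 to -83), 14 thick (y), z 12 to 36. In front of it a black upright end plate, x -83 to -75, 92 wide, 39 high, wider than the tray.
- other_carrier: A bystander: same shape and size as the carrier (end plate and handle too), but with a dark shale slab and a tan spiral ammonite, parked in the hood's other lane. Leave alone.
- cabinet: Fixed grey viewing cabinet, 190 wide (y), 220 deep (x 0 to 220), 150 high plus a 20 eyepiece pad on top; flat upright front. Origin: on the table, in the plane of the front, centre of the slot's mouth; +x points into the bay, z up. A hand on the tray's front or middle cannot follow it in; a wide gripper on the handle may meet the tall front before the carrier is home.
- bay (a point): Where the carrier's origin lies when it is home: cabinet x 75, y 0, at table level, same axes as the cabinet; end plate against the front. The slot has no floor or sill (the table goes on inside) and is 32 high; 76 wide at the mouth, narrowing evenly to 64 over the first 30, then straight to a back wall at cabinet x 160.
- hood: Fixed plywood dust hood, 240 wide (y), 160 deep (x 0 to 160), 56 high, 48 clear inside. Origin: on the table, centre of its open side; +x points into it, carriers come out along -x. Two lanes centred at y +58 and -58, 108 clear between 8 thick walls, closed at the back (x 152). Carriers stand in them handle end inward; either may be in either lane.
- jar: Bystander: steel tin with brushes and picks, 60 diameter, 85 high (handles to 150), origin at the centre of its underside. Stands beside the way into the cabinet.
- fossil_wood: Bystander: upright brown piece of petrified log with a pale ringed top, round, up to 64 diameter, 100 high, origin at the centre of its underside. Stands on the other side of the way into the cabinet.
- eraser: Bystander: blue and pink block eraser lying flat, 70 (x) x 32 (y) x 20 high, origin at the centre of its underside.
There are look-alikes about, which are no part of the job. What is shaped like the carrier but purple is not meant.

How it is judged:
On the way:
1. the carrier is drawn out of the hood (origin at least 100 mm out in front of its open side), set down level at rest and let go before it is half way into the cabinet (x of carrier in the frame of hood below -0.1 m and x of carrier in the frame of cabinet below 0 m and contact force between the fingers and carrier below 0.1 N and linear speed of carrier below 0.02 m/s and height (world z) of carrier below 0.004 m and angle between carrier's own z axis and vertical below 0.05 rad), for 0.2 s.
At the end, for the whole second after the job is handed in: The carrier lies level in the cabinet's bay, front end inward, its end plate within 3.5 mm of the cabinet's front and within 5 mm of the bay's centre line, at rest and released; the other carrier, jar, fossil wood and eraser are within 20 mm of where they started (x of carrier in the frame of cabinet between 0.0715 and 0.079 m and y of carrier in the frame of cabinet between -0.005 and 0.005 m and angle between the x axis of carrier and the x axis of cabinet, either way round below 0.06 rad and height (world z) of carrier below 0.004 m and angle between carrier's own z axis and vertical below 0.05 rad and linear speed of carrier below 0.01 m/s and contact force between each of the arm, the fingers and carrier below 0.1 N and distance of each of jar, fossil_wood, eraser, other_carrier from where it was at the start of the episode below 0.02 m); the robot touches nothing.
It fails at once if the carrier is tipped more than about 20 degrees (angle between carrier's own z axis and vertical above 0.35 rad).
It fails at once if the other carrier is moved by more than 20 mm (distance of other_carrier from where it was at the start of the episode above 0.02 m).
It fails at once if the jar is moved by more than 20 mm (distance of jar from where it was at the start of the episode above 0.02 m).
It fails at once if the fossil wood is moved by more than 20 mm (distance of fossil_wood from where it was at the start of the episode above 0.02 m).
It fails at once if the eraser is moved by more than 20 mm (distance of eraser from where it was at the start of the episode above 0.02 m).
It also fails if it takes over 69 s, if anything falls off the work surface, if the arm or the gripper's body presses on something with over 40 N, if the wrist force passes 120 N, or if a joint passes its speed limit or range.

### The arm

A 7-joint arm with a two-finger parallel gripper is mounted at the origin on the work surface. World frame = base frame: x ahead of the robot, y to its left, z up, the work surface at z = 0. Lengths are in m, angles in rad, forces in N, time in s.
With the tool pointing down it reaches from about 0.425 to 0.875 m from the base axis. Payload 4.7 kg.
Tool frame: the origin (TCP) lies at the very end of the fingers, on their centre line; the grasp point (between the pads) lies 19 mm behind it; z points along the fingers, y is the line along which they close (so a half turn about z gives the same grasp; the last joint's range is limited). The gripper opens to 85 mm and grips with 20 to 120 N. Pads are 22 mm wide; open, the fingers measure 114 mm over their backs; the gripper's body (76 mm by 85 mm) begins 54 mm behind the grasp point. The pads swing forward as they close: fully open they stand 13 mm farther back than shut.
Start: joints at [1.22, 0.321, -0.07, 1.45, 0.023, 1.371, -0.057], TCP at [0.232, -0.607, 0.231] pointing down, gripper open.
Joint ranges: [-2.86, 2.86], [-0.3, 2.09], [-1.38, 1.24], [0.06, 2.45], [-1.56, 4.7], [0.09, 2.05], [-2.69, 2.69]. Speed limits (rad/s): [2.57, 2.57, 3.14, 3.14, 3.14, 3.14, 3.14].

### API

Orientations are given as a 3x3 rotation matrix whose columns are the frame's x, y, z axes.
In Python, from plant import ctrl gives the robot as it stands.
- The arm moves only by the tool drive_tool, never from a script. Its argument "commands" is text: rows parted by semicolons, each of 5 numbers parted by spaces: the shift along the tool's x, y, z in m, then the turn about the tool's z in rad, then the finger opening in m, from 0 to 0.0854. In form: dx dy dz twist jaw; .... A call has 1 to 20 rows; each row is the pose to reach, as a shift and turn from the pose commanded when the call began, along the tool's axes at that moment; what a row does not reach only later rows make up. A row lasts 1/8 s, in which the tool goes at most 62.5 mm and 10.7 degrees, less where a joint would pass 70% of its speed; a pose out of reach is approached as far as the arm can. A call with a gripper value outside its range is refused whole. The fingers move at their own pace and stop on an object; the grip force is fixed at half the most. Time passes only in rows, so rows that repeat a pose let the fingers close. It gives the time, the measured TCP pose, the force, the opening and the grip force at its end, in the units of the state.
- ctrl.get_obs(): the state, without advancing time (a new reading comes with each control period).
- ctrl.capture(name): name is "scene" or "top" or "wrist"; returns the picture (420x560x3 uint8, blue, green, red); there is no depth.
- ctrl.camera_info(name): a dict with "camera_matrix" (3x3 intrinsics, pixels), "dist_coeffs" ([k1, k2, p1, p2, k3] as OpenCV has them; the pictures are not rectified), "eye" and "attitude" of the camera in the world. Camera axes: x right, y down, z forward; pixel columns grow to the right and rows downward; lengths in m; the calibration is good to about 2 mm. A picture is of the moment at which its call begins: read the wrist's pose just before it. camera_info takes no time and is no camera call; for the wrist camera it gives the pose at the moment of the call.
- ctrl.close_job(): hands the job in; it is judged then, once.
The state is a dict: "t": time; "joint_pos": joint angles; "qd": joint speeds; "tau": joint torques, N m; "tcp_pos": TCP position; "tcp_rot": TCP orientation; "wrist_force": force on the tool from outside, world axes, zero at the start; "ft_torque": the same for the moment, N m; "grip_width": finger opening in m; "gripper_force": force on a finger pad.
Only numpy, scipy, OpenCV 4.12 (cv2) and the standard library are available. Lean on these libraries where they do the work, as an engineer would, in place of code of your own. Each camera call takes 0.05 s, during which the arm holds its last target. There are 200 camera calls.

## Working session

There is one attempt and no reset: what is moved stays moved. The work goes in short steps, Python scripts to look and compute and a tool call to move; the robot and the scene stay as the last step left them, time stands still between calls to the robot, and variables do not carry over. Pictures are saved under pics/ and viewed, at most 10 in all, crops included, and the job is handed in when it is done.

Besides the shell and the picture viewer there is one more tool, called after "Request:" as name(argument=value, ...), one argument or row to a line, values as JSON. drive_tool: Moves the arm, as the interface text tells. Its arguments: {"type":"object","properties":{"commands":{"type":"string"}},"required":["commands"]}

```bash
mkdir -p pics; python3 - <<'E'
from plant import ctrl
import cv2,numpy as np
for n in("scene","top"):
    im=ctrl.capture(n);cv2.imwrite(f"pics/{n}0.png",im)
    c=ctrl.camera_info(n);print(n,c)
o=ctrl.get_obs();print(o["t"],o["tcp_pos"],o["tcp_rot"])
E
```

```text
scene {'camera_matrix': array([[443.99416206,   0.        , 270.64777386],
       [  0.        , 443.99416206, 214.20005131],
       [  0.        ,   0.        ,   1.        ]]), 'dist_coeffs': array([-0.02789883,  0.        ,  0.        ,  0.        ,  0.        ]), 'eye': array([ 1.06535449, -0.0292674 ,  0.94284735]), 'attitude': array([[-0.25231577,  0.79666929, -0.54923109],
       [ 0.96763241,  0.20484033, -0.14740409],
       [-0.00492763, -0.56864618, -0.82256747]])}
top {'camera_matrix': array([[435.78694766,   0.        , 281.69251165],
       [  0.        , 435.78694766, 209.86522513],
       [  0.        ,   0.        ,   1.        ]]), 'dist_coeffs': array([-0.05907106,  0.        ,  0.        ,  0.        ,  0.        ]), 'eye': array([ 0.37300367, -0.18302185,  1.12282539]), 'attitude': array([[ 0.00200251, -0.99434343,  0.10619387],
       [-0.99998775, -0.00151038,  0.0047145 ],
       [-0.00452744, -0.10620201, -0.99433427]])}
0.1 [ 0.23166858 -0.60678686  0.23031676] [[ 9.34195576e-01  3.56760562e-01 -7.26737062e-04]
 [ 3.56761287e-01 -9.34194178e-01  1.61903935e-03]
 [-1.01304144e-04 -1.77177105e-03 -9.99998425e-01]]
```

View pics/scene0.png

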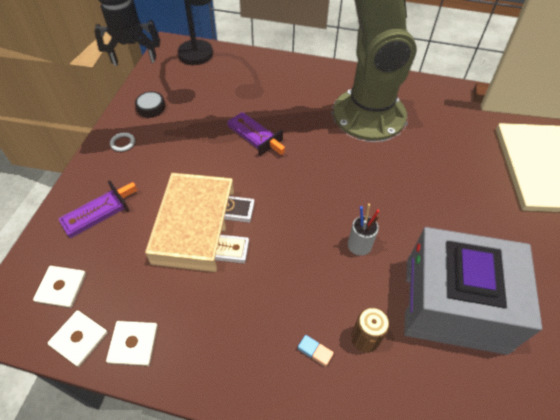

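View pics/top0.png

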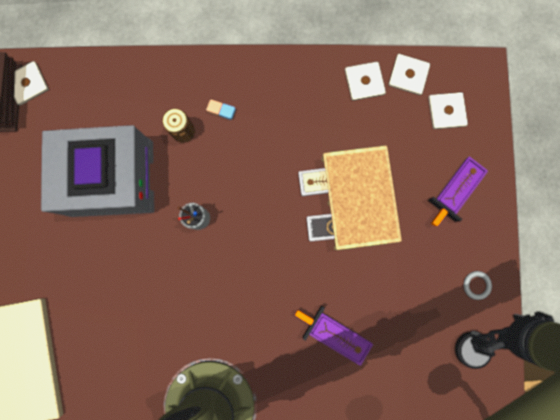

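The pale slab carrier (candidate) is at top (313,182) / scene (233,247). Look-alikes: dark ammonite carrier at top (320,228), purple ones at (460,190) and (338,335), and paper cards at (365,80), (410,73) and (448,110). I choose (313,182) and check it in a close crop.

```bash
cat > h.py <<'E'
import cv2,numpy as np
from plant import ctrl
def ray(n,uv,c=None):
    c=c or ctrl.camera_info(n)
    p=cv2.undistortPoints(np.array(uv,float).reshape(-1,1,2),c["camera_matrix"],c["dist_coeffs"]).reshape(-1,2)
    return c["eye"],np.c_[p,np.ones(len(p))]@np.array(c["attitude"]).T
def w(n,uv,z,c=None):
    e,d=ray(n,uv,c); s=(np.broadcast_to(z,len(d))-e[2])/d[:,2]; return e+d*s[:,None]
def proj(n,P,c=None):
    c=c or ctrl.camera_info(n);R=np.array(c["attitude"]).T
    return cv2.projectPoints(np.array(P,float).reshape(-1,1,3),cv2.Rodrigues(R)[0],-R@c["eye"],c["camera_matrix"],c["dist_coeffs"])[0].reshape(-1,2)
E
python3 - <<'E'
import cv2
t=cv2.imread("pics/top0.png")
f=lambda im,x,y,x2,y2,s:cv2.resize(im[y:y2,x:x2],None,fx=s,fy=s,interpolation=cv2.INTER_CUBIC)
cv2.imwrite("pics/c1.png",f(t,290,140,410,255,5))
cv2.imwrite("pics/c2.png",f(t,35,95,235,235,4))
E
```

```text
(no output)
```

View pics/c1.png

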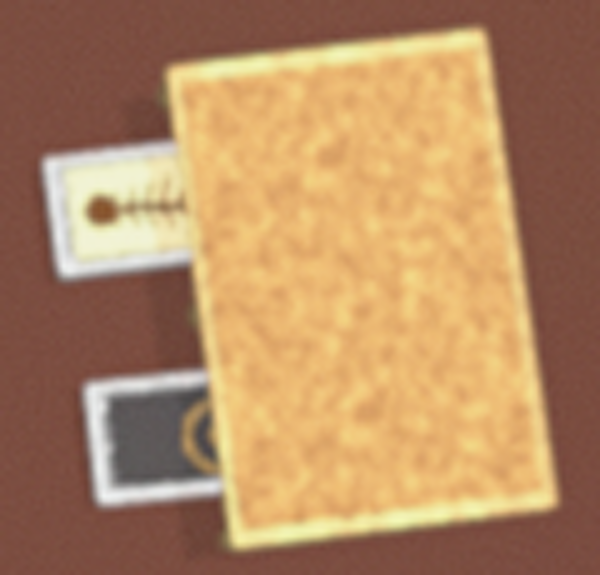

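View pics/c2.png

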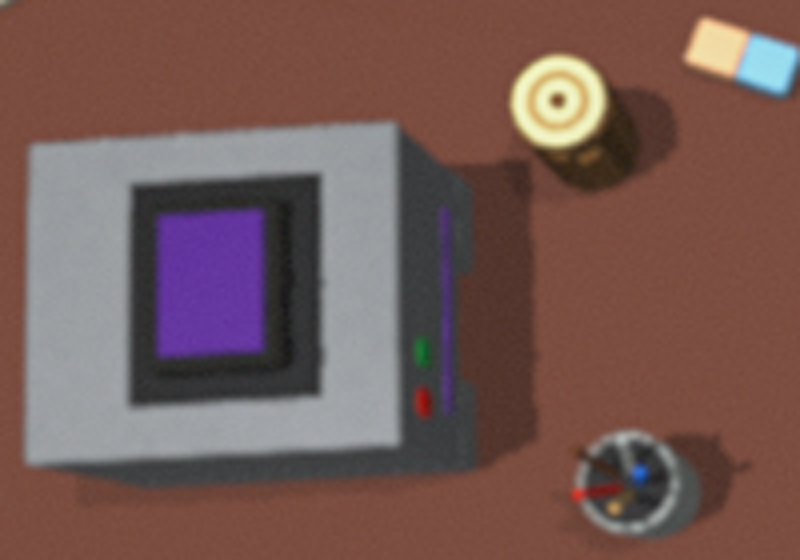

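The first crop confirms the fish: pale slab front corners are at crop (45,157) and (62,278), and the hood's top corners are at (166,68), (486,28), (558,505) and (233,548). The second shows the cabinet's top front edge from (398,122) to (402,445), with the slot notch at about (465,272) to (465,383). The jar rim is at (627,482) and the log top at (558,100).

```bash
python3 - <<'E'
from h import *
np.set_printoptions(precision=4,suppress=True)
A=lambda p,o,s:np.array(p,float)/s+np.array(o)-0.5+0.5/s
c=w("top",A([(45,157),(62,278),(180,143),(190,266)],(290,140),5),.018)[:,:2]; print("car",c, np.linalg.norm(c[0]-c[1]))
h=w("top",A([(166,68),(486,28),(558,505),(233,548)],(290,140),5),.056)[:,:2]
cb=w("top",A([(30,145),(398,122),(402,445),(25,465)],(35,95),4),.150)[:,:2]
def fit(P,L,W,name,perm):
    # model corners: frontleft.. in frame x into, y left
    M=np.array(perm,float); Mc=M.mean(0);Pc=P.mean(0)
    H=(M-Mc).T@(P-Pc);th=np.arctan2(H[0,1]-H[1,0],H[0,0]+H[1,1])
    R=np.array([[np.cos(th),-np.sin(th)],[np.sin(th),np.cos(th)]]);t=Pc-R@Mc
    print(name,"origin",t,"yaw",th,"res",(M@R.T+t-P)*1e3);return R,t
# hood +x into = image right = -y world; hood y+ = ? z up: y = z cross x : x=-Y -> y=+X (image up)
Rh,th=fit(h,0,0,"hood",[(0,.12),(.16,.12),(.16,-.12),(0,-.12)])
# cabinet +x = +Y (image left); y = -X (image down)
Rc,tc=fit(cb,0,0,"cab",[(.22,-.095),(0,-.095),(0,.095),(.22,.095)])
print("slot",(w("top",A([(470,272),(470,383)],(35,95),4),0)[:,:2]-tc)@Rc)
j=w("top",A([(627,482)],(35,95),4),.085)[0,:2];l=w("top",A([(558,100)],(35,95),4),.1)[0,:2]
print("jar",j,(j-tc)@Rc,"log",l,(l-tc)@Rc)
print("car in hood",(c-th)@Rh)
d=np.r_[[c[0]-c[2]],[c[1]-c[3]]];print("car yaw",np.arctan2(d[:,1],d[:,0]),"front edge yaw",np.arctan2(*(c[0]-c[1])[::-1])+np.pi/2)
e=w("top",[(221,109)],.02);print("eraser",e)
E
```

```text
car [[ 0.5917 -0.2211]
 [ 0.5288 -0.2297]
 [ 0.5992 -0.2908]
 [ 0.5351 -0.2953]] 0.06348112390183143
hood origin [ 0.5105 -0.2967] yaw -1.4437117859416877 res [[-0.0498 -1.0982]
 [-0.8787  1.3348]
 [ 0.1086  0.5208]
 [ 0.8199 -0.7575]]
cab origin [0.5797 0.159 ] yaw 1.6240325857212177 res [[ 0.5682  0.0477]
 [ 0.6544 -0.0138]
 [-0.6365  0.184 ]
 [-0.5861 -0.2179]]
slot [[ 0.0037 -0.0384]
 [ 0.005   0.0357]]
jar [0.4708 0.0387] [-0.1144  0.1152] log [0.7026 0.0839] [-0.0815 -0.1187]
car in hood [[-0.0647  0.0902]
 [-0.0642  0.0267]
 [ 0.0053  0.0888]
 [ 0.0017  0.0247]]
car yaw [1.6776 1.6668] front edge yaw 1.7058845610956268
eraser [[ 0.7566 -0.0181  0.02  ]]
```

```bash
cat >> h.py <<'E'
def delta(x,y,z,yaw):
    "tool-frame shift and twist to bring TCP to x,y,z with tool x at yaw (tool down)"
    o=ctrl.get_obs();R=o["tcp_rot"];d=R.T@(np.array([x,y,z])-o["tcp_pos"])
    tw=-(yaw-np.arctan2(R[1,0],R[0,0])); tw=(tw+np.pi)%(2*np.pi)-np.pi
    print("delta",d.round(4),"twist",round(tw,4))
E
python3 - <<'E'
from h import *
o=ctrl.get_obs();c=ctrl.camera_info("wrist")
print("cam in tool",o["tcp_rot"].T@(c["eye"]-o["tcp_pos"]),(o["tcp_rot"].T@c["attitude"]).round(2).tolist())
delta(.564,-.248,.2,1.69)
E
```

```text
cam in tool [ 0.08118589 -0.00067766 -0.14162837] [[0.0, -0.95, -0.31], [1.0, 0.0, 0.0], [-0.0, -0.31, 0.95]]
delta [ 0.4385 -0.2166  0.0307] twist -1.3252
```

Request:
drive_tool(
  commands="0.0548 -0.0271 0.004 -0.166 0.0854; 0.1096 -0.0542 0.008 -0.331 0.0854; 0.1644 -0.0812 0.012 -0.497 0.0854; 0.2193 -0.1083 0.015 -0.663 0.0854; 0.274 -0.1354 0.019 -0.828 0.0854; 0.3289 -0.1625 0.023 -0.994 0.0854; 0.3837 -0.1895 0.027 -1.16 0.0854; 0.4385 -0.2166 0.031 -1.325 0.0854; 0.4385 -0.2166 0.031 -1.325 0.0854; 0.4385 -0.2166 0.031 -1.325 0.0854; 0.4385 -0.2166 0.031 -1.325 0.0854; 0.4385 -0.2166 0.031 -1.325 0.0854; 0.4385 -0.2166 0.031 -1.325 0.0854",
)

```text
t: 1.72
tcp_pos: [0.5638, -0.2493, 0.2004]
tcp_rot: [[-0.117, 0.993, 0.0], [0.993, 0.117, -0.0], [-0.0, -0.0, -1.0]]
wrist_force: [0.9, -0.3, 0.5]
grip_width: 0.0854
gripper_force: 0.0
```

```bash
python3 - <<'E'
from h import *
c=ctrl.camera_info("wrist");im=ctrl.capture("wrist")
o=ctrl.get_obs();print(o["t"],o["tcp_pos"],o["joint_pos"],o["tcp_rot"][:,0])
np.savez("wc.npz",**c)
cv2.imwrite("pics/w1.png",im)
E
```

```text
1.775 [ 0.56392542 -0.24907852  0.20043579] [ 0.7770251   0.30421363 -0.49362619  1.56795099  0.14789345  1.30648308
  0.38174666] [-1.17591463e-01  9.93061990e-01 -3.64001064e-04]
```

View pics/w1.png

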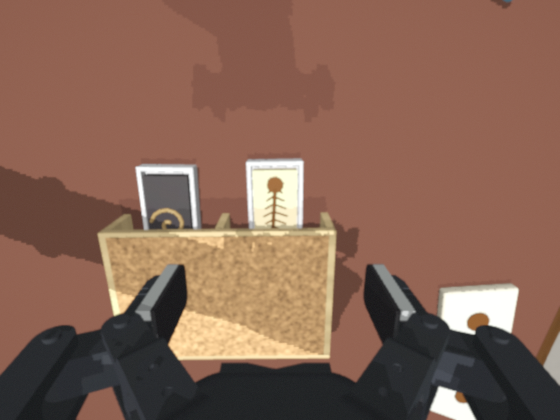

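The wrist view shows the fish carrier between the fingers: front corners (247,160) and (303,160), with side edges running down to the hood at (247,228) and (303,228).

```bash
python3 - <<'E'
from h import *
c=dict(np.load("wc.npz"))
p=w("wrist",[(247,160),(303,160),(247,228),(303,228)],.018,c)[:,:2];print(p)
f=(p[0]+p[1])/2;d=f-(p[2]+p[3])/2;print(f,np.arctan2(d[1],d[0]),np.linalg.norm(p[0]-p[1]))
E
```

```text
[[ 0.53271181 -0.22719768]
 [ 0.5915492  -0.22024701]
 [ 0.53961905 -0.30448242]
 [ 0.60286529 -0.29702831]]
[ 0.56213051 -0.22372234] 1.6885317850846804 0.059246523804601374
```

Request:
drive_tool(
  commands="0.002 0.001 0.05 0 0.0854; 0.002 0.001 0.1 0 0.0854; 0.002 0.001 0.14 0 0.0854; 0.002 0.001 0.17 0 0.0854; 0.002 0.001 0.185 0 0.0854; 0.002 0.001 0.195 0 0.0854; 0.002 0.001 0.197 0 0.0854; 0.002 0.001 0.197 0 0.0854; 0.002 0.001 0.197 0 0.0854",
)

```text
t: 2.9
tcp_pos: [0.5657, -0.2467, 0.0043]
tcp_rot: [[-0.119, 0.993, 0.002], [0.993, 0.119, -0.001], [-0.001, 0.001, -1.0]]
wrist_force: [-0.2, 0.7, -0.2]
grip_width: 0.0856
gripper_force: 0.0
```

Request:
drive_tool(
  commands="0 0 0 0 0.05; 0 0 0 0 0.05; 0 0 0 0 0.05; 0 0 0 0 0.05; 0 0 0 0 0.05; 0 0 0 0 0.05; 0 0 0 0 0.05; 0 0 0 0 0.05",
)

```text
t: 3.9
tcp_pos: [0.5653, -0.2466, 0.0042]
tcp_rot: [[-0.118, 0.993, 0.0], [0.993, 0.118, -0.001], [-0.001, 0.0, -1.0]]
wrist_force: [-2.6, -0.0, 5.7]
grip_width: 0.0583
gripper_force: 65.7
```

Request:
drive_tool(
  commands="0.005 0 0 0 0.05; 0.015 0 0 0 0.05; 0.03 0 0 0 0.05; 0.045 0 0 0 0.05; 0.06 0 0 0 0.05; 0.075 -0.001 0 0 0.05; 0.09 -0.001 0 0 0.05; 0.105 -0.001 0 0 0.05; 0.12 -0.001 0 0 0.05; 0.135 -0.001 0 0 0.05; 0.15 -0.001 0 0 0.05; 0.165 -0.001 0 0 0.05; 0.18 -0.001 0 0 0.05; 0.19 -0.001 0 0 0.05; 0.198 -0.001 0 0 0.05; 0.2 -0.001 0 0 0.05; 0.2 -0.001 0 0 0.05",
)

```text
t: 6.02
tcp_pos: [0.5412, -0.0495, 0.0042]
tcp_rot: [[-0.119, 0.993, 0.002], [0.993, 0.119, -0.003], [-0.003, 0.002, -1.0]]
wrist_force: [0.4, -4.3, 6.3]
grip_width: 0.0582
gripper_force: 65.7
```

```bash
python3 - <<'E'
from h import *
o=ctrl.get_obs();print(o["tcp_pos"],o["grip_width"])
t=np.array([.5797,.159]);a=1.624;d=np.array([np.cos(a),np.sin(a)])
p=t+d*(-.26+.052);print(p);delta(*p,.0042,a)
E
```

```text
[ 0.54122458 -0.04946476  0.00420052] 0.05818343127845071
[ 0.59076114 -0.04870568]
delta [-0.0051  0.0493  0.0001] twist 0.0658
```

Request:
drive_tool(
  commands="0 0.004 0 0.006 0.05; -0.001 0.012 0 0.016 0.05; -0.002 0.022 0 0.03 0.05; -0.003 0.032 0 0.043 0.05; -0.004 0.04 0 0.054 0.05; -0.005 0.046 0 0.062 0.05; -0.005 0.049 0 0.066 0.05; -0.005 0.049 0 0.066 0.05; -0.005 0.049 0 0.066 0.05; -0.005 0.049 0 0.066 0.0854; -0.005 0.049 0 0.066 0.0854; -0.005 0.049 0 0.066 0.0854; -0.005 0.049 0 0.066 0.0854; -0.005 0.049 0 0.066 0.0854; -0.005 0.049 0 0.066 0.0854",
)

```text
t: 7.9
tcp_pos: [0.5895, -0.047, 0.0033]
tcp_rot: [[-0.053, 0.999, -0.0], [0.999, 0.053, 0.0], [0.0, -0.0, -1.0]]
wrist_force: [0.7, -0.9, 0.3]
grip_width: 0.0855
gripper_force: 0.0
```

Request:
drive_tool(
  commands="0 0 0 0 0.0854; 0 0 0 0 0.0854; 0 0 -0.02 0 0.0854; 0 0 -0.06 0 0.0854; -0.03 0 -0.12 0 0.0854; -0.08 0 -0.17 0 0.0854; -0.13 0 -0.2 0 0.0854; -0.17 0 -0.2 0 0.0854; -0.2 0 -0.2 0 0.0854; -0.2 0 -0.2 0 0.0854; -0.2 0 -0.2 0 0.0854; -0.2 0 -0.2 0 0.0854",
)

```text
t: 9.4
tcp_pos: [0.6006, -0.2446, 0.2039]
tcp_rot: [[-0.056, 0.998, 0.001], [0.998, 0.056, 0.0], [0.0, 0.001, -1.0]]
wrist_force: [0.1, 0.4, -0.0]
grip_width: 0.0854
gripper_force: 0.0
```

```bash
python3 - <<'E'
from h import *
o=ctrl.get_obs();c=ctrl.camera_info("wrist");im=ctrl.capture("wrist")
print(o["t"],o["tcp_pos"],o["joint_pos"])
np.savez("wc.npz",**c)
cv2.imwrite("pics/w2.png",im)
E
```

```text
9.4 [ 0.60055028 -0.24456267  0.2038586 ] [ 0.70613796  0.36702702 -0.46411476  1.4802345   0.16539313  1.33298212
  0.28568886]
```

View pics/w2.png

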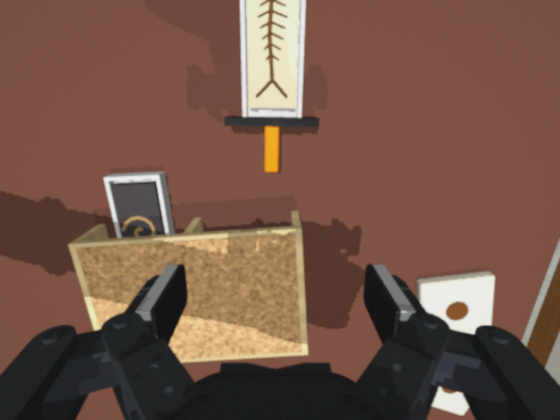

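The wrist view shows the carrier set down clear of the hood. Its orange handle top runs from (272,126) to (271,171), and the end plate's top edge from (225,117) to (318,118). I take a top view as a check on the line to the slot.

```bash
python3 - <<'E'
from h import *
np.set_printoptions(precision=4,suppress=True)
c=dict(np.load("wc.npz"))
p=w("wrist",[(272,126),(271.5,171)],.036,c)[:,:2];q=w("wrist",[(225,117),(318,118)],.039,c)[:,:2];s=w("wrist",[(243,118),(301,118),(240.5,25),(304.5,25)],.018,c)[:,:2]
print("handle",p,"plate front",q,q.mean(0),"side",s,(s[0]+s[1])/2,(s[2]+s[3])/2)
d=q[1]-q[0];print("yaw plate",np.arctan2(d[1],d[0])+np.pi/2)
d=(s[2]+s[3]-s[0]-s[1]);print("yaw sides",np.arctan2(d[1],d[0]))
im=ctrl.capture("top");cv2.imwrite("pics/t2.png",cv2.resize(im[110:240,130:370],None,fx=3.33,fy=3.33,interpolation=cv2.INTER_CUBIC))
E
```

```text
handle [[ 0.5955 -0.1831]
 [ 0.5974 -0.2276]] plate front [[ 0.5502 -0.1772]
 [ 0.6392 -0.1731]] [ 0.5947 -0.1751] side [[ 0.5654 -0.178 ]
 [ 0.6247 -0.1747]
 [ 0.5612 -0.0949]
 [ 0.621  -0.0915]] [ 0.595  -0.1764] [ 0.5911 -0.0932]
yaw plate 1.6168410428202646
yaw sides 1.618188370154606
```

View pics/t2.png

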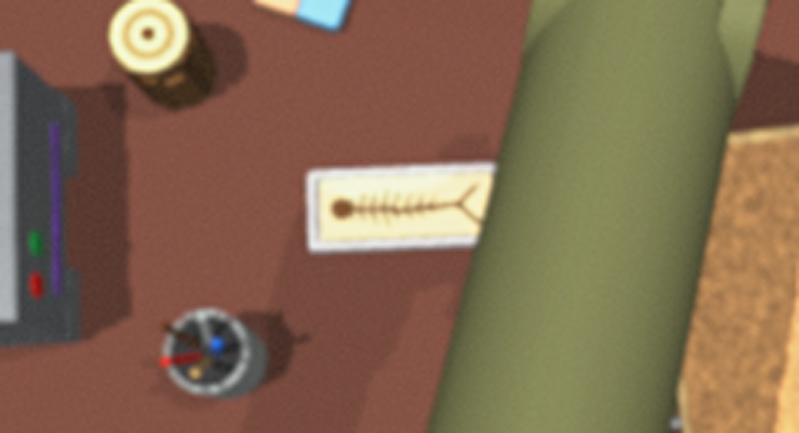

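The top view shows the carrier's front corners at crop (308,170) and (312,251), its upper edge out to (495,164), and the slot mouth edges at about (72,176) and (72,270).

```bash
python3 - <<'E'
from h import *
np.set_printoptions(precision=4,suppress=True)
A=lambda p:np.array(p,float)/3.33+np.array([130,110])-.35
p=w("top",A([(308,170),(312,251),(495,164),(482,244)]),.018)[:,:2]
f=p[:2].mean(0);print(p,"front",f)
for i in(0,1):
  d=p[i]-p[i+2];print(np.arctan2(d[1],d[0]))
t=np.array([.5797,.159]);a=1.624;R=np.array([[np.cos(a),-np.sin(a)],[np.sin(a),np.cos(a)]])
print("front in cab",(f-t)@R,"slot",(w("top",A([(72,176),(72,270)]),0)[:,:2]-t)@R)
wf=np.array([.595,-.1755])+.15*np.array([np.cos(1.618),np.sin(1.618)]);print("wrist front",wf,(wf-t)@R)
h=np.array([.5974,-.2276])
d=np.array([np.cos(1.618),np.sin(1.618)]);g=np.array([.595,-.1755])-d*.047;print("grasp",g);delta(*g,.006,1.618)
E
```

```text
[[ 0.6187 -0.0235]
 [ 0.555  -0.0277]
 [ 0.6234 -0.1687]
 [ 0.5605 -0.1589]] front [ 0.5868 -0.0256]
1.6034665205135945
1.6131472179246944
front in cab [-0.1847  0.0027] slot [[ 0.006  -0.0389]
 [ 0.0072  0.0365]]
wrist front [ 0.5879 -0.0257] [-0.1848  0.0016]
grasp [ 0.5972 -0.2224]
delta [ 0.0229 -0.002   0.1977] twist 0.0081
```

Request:
drive_tool(
  commands="0.023 -0.002 0.03 0.008 0.05; 0.023 -0.002 0.08 0.008 0.05; 0.023 -0.002 0.13 0.008 0.05; 0.023 -0.002 0.165 0.008 0.05; 0.023 -0.002 0.185 0.008 0.05; 0.023 -0.002 0.195 0.008 0.05; 0.023 -0.002 0.198 0.008 0.05; 0.023 -0.002 0.198 0.008 0.05; 0.023 -0.002 0.198 0.008 0.05",
)

```text
t: 10.62
tcp_pos: [0.5977, -0.2243, 0.0065]
tcp_rot: [[-0.045, 0.999, 0.002], [0.999, 0.045, -0.001], [-0.001, 0.002, -1.0]]
wrist_force: [0.1, 0.2, 0.4]
grip_width: 0.0503
gripper_force: 0.0
```

Request:
drive_tool(
  commands="0 0 0 0 0.03; 0 0 0 0 0.01; 0 0 0 0 0.005; 0 0 0 0 0.005; 0 0 0 0 0.005; 0 0 0 0 0.005; 0 0 0 0 0.005; 0 0 0 0 0.005",
)

```text
t: 11.62
tcp_pos: [0.5968, -0.2241, 0.0057]
tcp_rot: [[-0.045, 0.999, -0.0], [0.999, 0.045, -0.0], [-0.0, -0.0, -1.0]]
wrist_force: [-1.7, -0.4, 5.6]
grip_width: 0.0128
gripper_force: 60.5
```

```bash
python3 - <<'E'
from h import *
t=np.array([.5797,.159]);a=1.624;R=np.array([[np.cos(a),-np.sin(a)],[np.sin(a),np.cos(a)]])
z=ctrl.get_obs()["tcp_pos"][2]
for cx,cy in((-.26,-.001),(-.1,-.001),(.05,-.001),(.075,-.001)): delta(*(t+R@[cx-.122,cy]),z,a)
E
```

```text
delta [ 0.0015  0.0043 -0.    ] twist -0.0081
delta [ 1.615e-01  3.000e-03 -1.000e-04] twist -0.0081
delta [ 3.115e-01  1.700e-03 -1.000e-04] twist -0.0081
delta [ 3.365e-01  1.500e-03 -1.000e-04] twist -0.0081
```

Request:
drive_tool(
  commands="0.005 0.002 0 -0.004 0.005; 0.015 0.004 0 -0.008 0.005; 0.03 0.004 0 -0.008 0.005; 0.045 0.004 0 -0.008 0.005; 0.06 0.004 0 -0.008 0.005; 0.075 0.004 0 -0.008 0.005; 0.09 0.004 0 -0.008 0.005; 0.105 0.003 0 -0.008 0.005; 0.12 0.003 0 -0.008 0.005; 0.135 0.003 0 -0.008 0.005; 0.15 0.003 0 -0.008 0.005; 0.158 0.003 0 -0.008 0.005; 0.16 0.003 0 -0.008 0.005; 0.16 0.003 0 -0.008 0.005",
)

```text
t: 13.38
tcp_pos: [0.5931, -0.0643, 0.0058]
tcp_rot: [[-0.053, 0.999, 0.001], [0.999, 0.053, -0.001], [-0.001, 0.001, -1.0]]
wrist_force: [-0.2, -3.7, 7.5]
grip_width: 0.0128
gripper_force: 60.6
```

```bash
python3 - <<'E'
from h import *
im=ctrl.capture("top")[110:240,100:300];cv2.imwrite("pics/t3.png",cv2.resize(im,None,fx=4,fy=4,interpolation=cv2.INTER_CUBIC))
o=ctrl.get_obs();print(o["tcp_pos"],o["wrist_force"],np.arctan2(*o["tcp_rot"][1::-1,0]))
E
```

```text
[ 0.59308548 -0.06419756  0.00579494] [ 0.00728205 -4.11405319  6.13975323] 1.6237921817632044
```

View pics/t3.png

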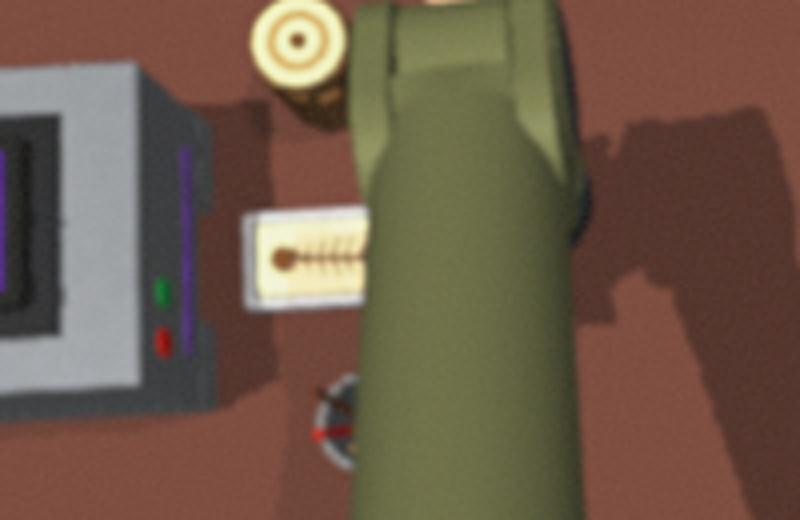

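Front corners are at crop (243,214) and (248,311), and the slot edges at about (209,212) and (212,323): nearly centred.

```bash
python3 - <<'E'
from h import *
A=lambda p:np.array(p,float)/4+np.array([100,110])-.375
t=np.array([.5797,.159]);a=1.624;R=np.array([[np.cos(a),-np.sin(a)],[np.sin(a),np.cos(a)]])
for u,z in (([(243,214),(248,311),(365,207),(365,304)],.018),([(209,212),(212,323)],0),([(209,212),(212,323)],.032)):
  p=(w("top",A(u),z)[:,:2]-t)@R;print(p.round(4),((p[0]+p[1])/2).round(4))
E
```

```text
[[-0.0233 -0.0317]
 [-0.0253  0.0322]
 [-0.103  -0.0319]
 [-0.1013  0.0317]] [-0.0243  0.0003]
[[ 0.0044 -0.0385]
 [ 0.0036  0.0358]] [ 0.004  -0.0014]
[[-0.0051 -0.031 ]
 [-0.0059  0.0412]] [-0.0055  0.0051]
```

Request:
drive_tool(
  commands="0.005 0 0 0 0.005; 0.012 0 0 0 0.005; 0.02 0 0 0 0.005; 0.03 0 0 0 0.005; 0.04 0 0 0 0.005; 0.05 0 0 0 0.005; 0.06 0 0 0 0.005; 0.06 0 0 0 0.005",
)

```text
t: 14.42
tcp_pos: [0.5898, -0.0033, 0.0057]
tcp_rot: [[-0.054, 0.999, 0.001], [0.999, 0.054, 0.0], [0.0, 0.001, -1.0]]
wrist_force: [0.8, -2.3, 5.5]
grip_width: 0.0128
gripper_force: 60.6
```

Request:
drive_tool(
  commands="0.007 0 0 0 0.005; 0.015 0 0 0 0.005; 0.023 0 0 0 0.005; 0.031 0 0 0 0.005; 0.04 0 0 0 0.005; 0.05 0 0 0 0.005; 0.05 0 0 0 0.005",
)

```text
t: 15.3
tcp_pos: [0.5871, 0.0464, 0.0057]
tcp_rot: [[-0.053, 0.999, 0.001], [0.999, 0.053, 0.0], [0.0, 0.001, -1.0]]
wrist_force: [1.1, -2.4, 6.3]
grip_width: 0.0132
gripper_force: 60.6
```

Request:
drive_tool(
  commands="0.007 0 0 0 0.005; 0.015 0 0 0 0.005; 0.023 0 0 0 0.005; 0.031 0 0 0 0.005; 0.04 0 0 0 0.005; 0.05 0 0 0 0.005; 0.05 0 0 0 0.005",
)

```text
t: 16.18
tcp_pos: [0.5845, 0.0962, 0.0058]
tcp_rot: [[-0.053, 0.999, 0.001], [0.999, 0.053, -0.0], [-0.0, 0.001, -1.0]]
wrist_force: [0.5, -2.7, 5.9]
grip_width: 0.013
gripper_force: 60.7
```

Request:
drive_tool(
  commands="0.002 0 0 0 0.005; 0.004 0 0 0 0.005; 0.006 0 0 0 0.005; 0.008 0 0 0 0.005; 0.01 0 0 0 0.005; 0.01 0 0 0 0.005",
)

```text
t: 16.92
tcp_pos: [0.5841, 0.1039, 0.0058]
tcp_rot: [[-0.051, 0.999, 0.0], [0.999, 0.051, -0.002], [-0.002, 0.0, -1.0]]
wrist_force: [1.0, -7.3, 6.7]
grip_width: 0.0127
gripper_force: 60.9
```

```bash
python3 - <<'E'
from h import *
o=ctrl.get_obs();print(o["tcp_pos"],o["wrist_force"],o["ft_torque"])
cv2.imwrite("pics/w4.png",ctrl.capture("wrist"))
print(ctrl.get_obs()["wrist_force"])
E
```

```text
[0.58414625 0.10385156 0.00576196] [ 1.02614785 -7.26545701  6.74764407] [-1.25650777 -0.08185183 -0.02316339]
[-0.69151354 -6.50825275  5.89860083]
```

View pics/w4.png

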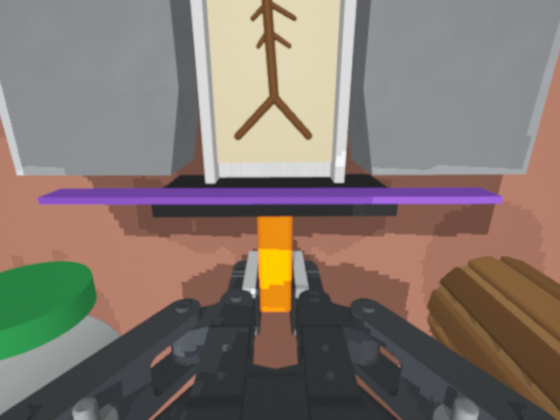

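The wrist view looks through the cabinet. The handle is gripped at (275,260), the plate's rear top edge is at row ~215 and its front edge at row ~177, and the cabinet's front bottom corners are at (18,174) and (527,172).

```bash
python3 - <<'E'
from h import *
np.set_printoptions(precision=4,suppress=True)
c=ctrl.camera_info("wrist");print(c["eye"])
for z in(0,.032):
  p=w("wrist",[(18,174),(527,172)],z,c);print(z,p,np.linalg.norm(p[0]-p[1]))
for r in(177,190,203,215):
  p=w("wrist",[(275,r)],.039,c);print(r,p)
p=w("wrist",[(153,215),(397,215)],.039,c);print("plate rear",p,np.linalg.norm(p[0]-p[1]))
p=w("wrist",[(258,217),(293,217),(262,311),(291,311)],.036,c);print("handle",p)
p=w("wrist",[(207,182),(342,182)],.018,c);print("tray rear",p)
E
```

```text
[0.5809 0.1851 0.1472]
0 [[0.4593 0.1463 0.    ]
 [0.7038 0.1599 0.    ]] 0.24480161794803293
0.032 [[0.4858 0.1547 0.032 ]
 [0.6771 0.1654 0.032 ]] 0.19158378423556682
177 [[0.5823 0.1603 0.039 ]]
190 [[0.5825 0.1555 0.039 ]]
203 [[0.5828 0.1505 0.039 ]]
215 [[0.583  0.1458 0.039 ]]
plate rear [[0.5376 0.1435 0.039 ]
 [0.6286 0.1482 0.039 ]] 0.09113869835900061
handle [[0.5766 0.1436 0.036 ]
 [0.5901 0.1442 0.036 ]
 [0.5798 0.1007 0.036 ]
 [0.5922 0.1013 0.036 ]]
tray rear [[0.5534 0.1518 0.018 ]
 [0.6116 0.1548 0.018 ]]
```

The plate is still about 6 mm short, and the gripper body is probably meeting the cabinet front. I'll let go, back off and push the handle's rear end with closed fingers.

Request:
drive_tool(
  commands="-0.002 0 0 0 0.005; -0.002 0 0 0 0.03; -0.002 0 0 0 0.03; -0.002 0 0 0 0.03; -0.002 0 0 0 0.03; -0.015 0 0 0 0.03; -0.03 0 0 0 0.03; -0.04 0 0 0 0.03; -0.04 0 0 0 0; -0.04 0 0 0 0; -0.04 0 0 0 0; -0.04 0 0 0 0; -0.04 0 0 0 0",
)

```text
t: 18.6
tcp_pos: [0.5858, 0.0662, 0.0053]
tcp_rot: [[-0.053, 0.999, 0.0], [0.999, 0.053, -0.0], [-0.0, -0.0, -1.0]]
wrist_force: [-0.4, 0.1, -0.7]
grip_width: 0.0002
gripper_force: 0.0
```

Request:
drive_tool(
  commands="0.006 0 0 0 0; 0.012 0 0 0 0; 0.016 0 0 0 0; 0.02 0 0 0 0; 0.022 0 0 0 0; 0.024 0 0 0 0; 0.024 0 0 0 0",
)

```text
t: 19.48
tcp_pos: [0.5847, 0.089, 0.0053]
tcp_rot: [[-0.052, 0.999, 0.0], [0.999, 0.052, -0.001], [-0.001, 0.0, -1.0]]
wrist_force: [0.3, -3.9, 1.2]
grip_width: 0.0002
gripper_force: 1.7
```

Request:
drive_tool(
  commands="0.001 0 0 0 0; 0.002 0 0 0 0; 0.003 0 0 0 0; 0.004 0 0 0 0; 0.004 0 0 0 0",
)

```text
t: 20.1
tcp_pos: [0.5843, 0.0939, 0.0053]
tcp_rot: [[-0.053, 0.999, -0.0], [0.999, 0.053, -0.0], [-0.0, -0.0, -1.0]]
wrist_force: [-0.5, -3.2, 1.3]
grip_width: -0.0002
gripper_force: 1.7
```

Request:
drive_tool(
  commands="0.001 0 0 0 0; 0.002 0 0 0 0; 0.003 0 0 0 0; 0.004 0 0 0 0; 0.004 0 0 0 0",
)

```text
t: 20.72
tcp_pos: [0.5841, 0.0939, 0.0053]
tcp_rot: [[-0.051, 0.999, -0.001], [0.999, 0.051, -0.005], [-0.005, -0.001, -1.0]]
wrist_force: [-1.1, -11.1, 4.1]
grip_width: -0.0
gripper_force: 5.0
```

Request:
drive_tool(
  commands="0.001 0 0 0 0; 0.002 0 0 0 0; 0.002 0 0 0 0",
)

```text
t: 21.1
tcp_pos: [0.5841, 0.0939, 0.0053]
tcp_rot: [[-0.05, 0.999, -0.001], [0.999, 0.05, -0.007], [-0.007, -0.002, -1.0]]
wrist_force: [-1.4, -12.7, 5.6]
grip_width: -0.0
gripper_force: 6.7
```

Request:
drive_tool(
  commands="-0.004 0 0 0 0; -0.01 0 0 0 0; -0.03 0 0 0 0; -0.03 0 0 0 0; -0.03 0 0 0 0",
)

```text
t: 21.72
tcp_pos: [0.5856, 0.0701, 0.0053]
tcp_rot: [[-0.053, 0.999, -0.0], [0.999, 0.053, 0.001], [0.001, 0.0, -1.0]]
wrist_force: [0.0, -0.1, 1.3]
grip_width: 0.0002
gripper_force: 0.0
```

```bash
python3 - <<'E'
from h import *
c=ctrl.camera_info("wrist");cv2.imwrite("pics/w5.png",ctrl.capture("wrist"));np.savez("wc.npz",**c)
E
```

```text
(no output)
```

View pics/w5.png

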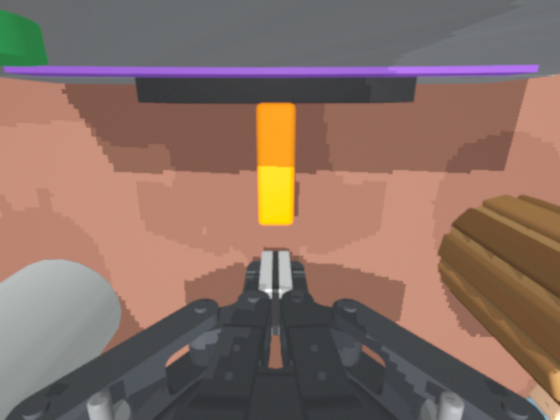

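The plate now sits against the cabinet and parallel to it: its rear top edge runs from (138,101) to (414,101), and the handle's rear is at (276,223).

```bash
python3 - <<'E'
from h import *
c=dict(np.load("wc.npz"))
t=np.array([.5797,.159]);a=1.624;R=np.array([[np.cos(a),-np.sin(a)],[np.sin(a),np.cos(a)]])
f=lambda u,z:((w("wrist",u,z,c)[:,:2]-t)@R).round(4)
print("plate rear",f([(138,101),(414,101)],.039),"handle rear",f([(276,223)],.036),f([(276,104)],.036))
print("front foot",f([(40,82),(530,82)],0))
E
```

```text
plate rear [[-0.007   0.0431]
 [-0.007  -0.0482]] handle rear [[-0.0514 -0.0026]] [[-0.0078 -0.0026]]
front foot [[ 0.001   0.1008]
 [ 0.0008 -0.114 ]]
```

Request:
drive_tool(
  commands="-0.03 0 0 0 0; -0.06 0 -0.02 0 0; -0.08 0 -0.06 0 0; -0.09 0 -0.12 0 0; -0.09 0 -0.15 0 0; -0.09 0 -0.15 0 0; -0.09 0 -0.15 0 0; -0.09 0 -0.15 0 0",
)

```text
t: 22.78
tcp_pos: [0.5893, -0.0196, 0.1536]
tcp_rot: [[-0.054, 0.999, -0.003], [0.999, 0.054, 0.0], [0.001, -0.003, -1.0]]
wrist_force: [0.5, -0.0, -0.7]
grip_width: 0.0
gripper_force: 0.0
```

```bash
python3 -c "
from plant import ctrl
print(ctrl.get_obs()['wrist_force']);print(ctrl.close_job())"
```

```text
[ 0.47706366 -0.03109232 -0.70009778]
the job is handed in; nothing more can be done
None
```

The job is handed in at about 23 s, verdict not shown: by my last wrist picture the fish-fossil carrier is in the bay with its end plate within about 1 mm of the cabinet front, released, and I saw no contact with the other objects.

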